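# Right the fallen bottle and hold it down in the touch mixer's sprung ring

### The arm

A 7-joint arm with a two-finger parallel gripper is mounted at the origin on a cart in front of the work surface, level with it; the furniture and walls round the work are solid. World frame = base frame: x ahead of the robot, y to its left, z up, the work surface at z = 0. Lengths are in mm, angles in rad, forces in N, time in s.
With the tool pointing down it reaches from about 425 to 1025 mm from the base axis. Payload 9.4 kg.
Tool frame: the origin (TCP) lies on the centre line of the jaws, within the pads' length; the fingertips stand 8 mm ahead of it and the grasp point (between the pads) lies 11 mm behind it; z points along the fingers, y is the line along which they close (so a half turn about z gives the same grasp; the last joint's range is limited). The gripper opens to 85 mm and grips with 20 to 120 N. Pads are 22 mm wide; open, the fingers measure 114 mm over their backs; the gripper's body (76 mm by 85 mm) begins 54 mm behind the grasp point. The pads swing forward as they close: fully open they stand 13 mm farther back than shut.
Start: joints at [-0.077, 0.599, -0.003, 1.599, 0.002, 0.943, -0.08], TCP at [724.999, -0.007, 239.275] pointing down, gripper open.
Joint ranges: [-2.57, 2.57], [-0.35, 1.97], [-1.29, 1.29], [0.11, 2.56], [-1.05, 4.19], [0.11, 1.86], [-2.63, 2.63]. Speed limits (rad/s): [2.22, 2.22, 3.01, 3.01, 3.14, 3.14, 3.14].

### API

Orientations are given as a unit quaternion [x, y, z, w].
In Python, from workcell import arm gives the robot as it stands.
- The arm moves only by the shell command python3 -m inch 'ROWS' [FORCE]. ROWS is JSON, one flat list of numbers, 7 for each row, row after row: the finger opening in cm, from 0 to 8.54, then the shift along the world's x, y, z in cm, then the turn, a rotation vector about the world's x, y, z in degrees. In form: [fingers, dx, dy, dz, wx, wy, wz, fingers, dx, dy, dz, wx, wy, wz, ...]. A call has 1 to 12 rows; each row shifts and turns the commanded pose from where the row before left it; what a row does not reach is not made up. A row lasts 1/12 s, in which the tool goes at most 41.7 mm and 7.16 degrees, less where a joint would pass 70% of its speed; a pose out of reach is approached as far as the arm can. A call is refused whole if a number of a shift passes 4.17 or a number of a turn 7.16, either way. A call with a gripper value outside its range is refused whole. The fingers move at their own pace and stop on an object; FORCE is the grip in N (left out, the last holds). Time passes only in rows, so rows that do not move let the fingers close. It gives the time, the measured TCP pose, the force, the opening and the grip force at its end, in the units of the state.
- arm.state(): the state, without advancing time (a new reading comes with each control period).
- arm.camera(name): name is "scene" or "side" or "wrist"; returns a dict with "color" (480x640x3 uint8, red, green, blue), "intrinsics" (3x3 intrinsics, pixels), "xyz" and "rotation" of the camera in the world; the wrist camera has in their place "tool_from_camera" (4x4, takes a point from camera to tool coordinates, whose origin is the TCP and whose axes are the flange's). Camera axes: x right, y down, z forward; pixel columns grow to the right and rows downward; lengths in mm; the calibration is good to about 2 mm. A picture is of the moment at which its call begins: read the wrist's pose just before it. There is no depth.
- arm.hand_in(): hands the job in; it is judged then, once.
Trained networks look in a picture, given as the dict that the camera call returned (one of the last four; its "shot" number tells which), for a name from the list of things; names that differ only in an ending like _2 or _b are one class to them, and where a whole thing is asked for, a point or a joint stands for the part that bears it (a point fixed in the world has none). Each returns a list of dicts, best first, with "confidence" (0 to 1); they miss things now and then, are a little off and sometimes report something else, mostly with a low value. They report only what shows in the picture. A call takes as long as a camera call. They do not tell look-alikes from the thing itself.
- arm.cut_out(picture, query): "pixels" (480x640 bool, what is visible of it) and "point" ([column, row] in pixels, amid what is visible of it).
The state is a dict: "time": time; "qpos": joint angles; "joint_velocities": joint speeds; "tau": joint torques, N m; "position": TCP position; "tool_rot": TCP orientation; "wrist_force": force on the tool from outside, world axes, zero at the start; "moment": the same for the moment, N m; "grip_width": finger opening in mm; "finger_force": force on a finger pad.
Only numpy, scipy, OpenCV 4.12 (cv2) and the standard library are available. Lean on these libraries where they do the work, as an engineer would, in place of code of your own. Each camera call takes 0.05 s, during which the arm holds its last target. There are 200 camera calls.

### The job

The capped bottle has fallen over on the bench: set it upright and seat it, base first, in the sprung ring cradle on top of the touch mixer. The mixer runs only while it is held down, so press the bottle down, without ramming it, until the ring is fully down at its stop, and finish while still holding the bottle pressed there (do not let go). Push on the bottle, not on the ring, and leave the dropper bottle, the beaker and the small tin standing where they are.

Things in the scene. Friction and masses are not known exactly. Their poses are not given: they have to be found in the camera images.
- bottle_center (a point): centre (on the axis, half-way up) of the pale capped bottle lying on its side: 98 mm tall, body 43 mm in diameter (straight up to about 65 mm, then shoulders), white cap 35 mm in diameter on the top 18 mm; about 0.15 kg. Its z axis points from base to cap (base and cap top are 49 mm away); at the start the cap points roughly to the robot's left (+y, within 20 degrees)
- mixer: the touch mixer, fixed to the bench: a low white box with grey top, 150 mm (its x) by 118 mm (its y), 46 mm high; origin at the centre of its underside, z up. The sprung ring cradle stands in the middle of its top
- cradle_seat (a point): centre of the floor of the ring's round pocket (it moves with the ring): the bottle's base sits on this floor. 71 mm above the bench with the ring up, 57 mm with the ring fully down. The pocket is 50 mm wide inside and 20 mm deep, the aluminium ring 63 mm over its rim; z up, and the pocket is open upward
- cradle_ring (a joint): travel of the ring downward in m: 0 = up (rest), 0.014 = fully down at its stop. A spring carries the ring: about 4.5 N starts to move it, about 10 N brings it to the stop; it springs back when let go. The bottle's own weight does not move it
- dropper: amber dropper bottle with black rubber teat, 30 mm in diameter, 92 mm high, standing; bystander; origin at the centre of its underside
- beaker: empty glass beaker, 55 mm in diameter, 70 mm high, standing; bystander; origin at the centre of its underside
- tin: small round white tin, 47 mm in diameter, 21 mm high; bystander; origin at the centre of its underside
Things that resemble listed ones, but are neither listed nor needed, are in the scene too. What is shaped like the part that bears bottle_center but blue or red is not meant.

How it is judged:
By the outcome, as a careful person would: the job done as asked, in the order asked, and still so for the second after the job is handed in, while the arm keeps its last pose, push and grip.
It also fails if it takes over 45 s, if anything falls off the work surface, if the arm or the gripper's body presses on something with over 40 N, if the wrist force passes 120 N, or if a joint passes its speed limit or range.

## Working session

There is one attempt and no reset: what is moved stays moved. The work goes in short steps, Python scripts to look and compute and a shell command to move; the robot and the scene stay as the last step left them, time stands still between calls to the robot, and variables do not carry over. Pictures are saved under pics/ and viewed, at most 10 in all, crops included, and the job is handed in when it is done.

```bash
mkdir -p pics; ls; cat > h.py <<'E'
import numpy as np, cv2
from workcell import arm
from scipy.spatial.transform import Rotation as R
def ray(c,p,st=None):
    K=np.array(c["intrinsics"]); d=np.linalg.inv(K)@np.array([p[0],p[1],1.])
    if "xyz" in c:
        o=np.array(c["xyz"],float); M=np.array(c["rotation"],float)
        if M.shape!=(3,3): M=R.from_quat(M).as_matrix()
    else:
        T=np.array(c["tool_from_camera"]); Rt=np.array(st["tool_rot"],float)
        Rt=Rt if Rt.shape==(3,3) else R.from_quat(Rt).as_matrix()
        o=Rt@T[:3,3]+np.array(st["position"]); M=Rt@T[:3,:3]
    return o,M@d
def onz(c,p,z,st=None):
    o,d=ray(c,p,st); return o+d*(z-o[2])/d[2]
def save(c,n): cv2.imwrite(n,c["color"][:,:,::-1])
E
python3 - <<'E'
from h import *
st=arm.state(); print(st)
for n in ["scene","side","wrist"]:
    c=arm.camera(n); save(c,f"pics/{n}0.png")
    if n!="wrist": print(n,c["xyz"],c["rotation"])
    for q,z in [("bottle_center",21),("mixer",46),("cradle_ring",85),("dropper",45),("beaker",35),("tin",20)]:
        for r in arm.cut_out(c,q)[:3]:
            print(n,q,round(r["confidence"],2),np.round(r["point"]),r["pixels"].sum(),onz(c,r["point"],z,st).round())
E
```

```text
pics
{'time': 0.0, 'qpos': array([-0.07670956,  0.60015553, -0.00255326,  1.60013636,  0.00177431,
        0.94290746, -0.07983494]), 'joint_velocities': array([ 1.29163210e-03,  4.99993564e-04,  9.96317715e-04,  2.58833835e-04,
       -6.35437621e-04,  6.03951524e-04,  1.38762594e-06]), 'tau': array([-9.47821900e-04, -7.76440001e+01,  1.56451017e+00, -2.58004493e+01,
        1.21808253e-02,  8.94789293e-03,  3.55701900e-05]), 'position': array([7.24532028e+02, 3.60305169e-03, 2.38392519e+02]), 'tool_rot': array([ 7.07097254e-01,  7.07115853e-01, -6.08162182e-04, -5.23158079e-04]), 'wrist_force': array([-0.46577083,  0.26806791,  0.5562642 ]), 'moment': array([-0.00408788,  0.03594705, -0.02075677]), 'finger_force': 0.0, 'grip_width': 85.56285994261641}
scene [ 141.28874227 -772.82963236 1189.81460648] [ 0.91448642 -0.22194731  0.07453673 -0.32999736]
scene bottle_center 0.98 [245. 188.] 420 [472. 366.  21.]
scene bottle_center 0.71 [300. 264.] 491 [495.  31.  21.]
scene bottle_center 0.66 [284. 226.] 450 [512. 174.  21.]
scene mixer 0.94 [361. 317.] 2771 [ 547. -200.   46.]
scene cr
[... 467 characters left out ...]
.   46.]
side mixer 0.47 [391. 273.] 299 [706. -58.  46.]
side cradle_ring 0.91 [324. 302.] 911 [ 557. -191.   85.]
side dropper 0.84 [391. 237.] 282 [717.  84.  45.]
side beaker 0.73 [398. 360.] 1041 [ 699. -296.   35.]
side tin 0.59 [388. 273.] 319 [702. -27.  20.]
wrist bottle_center 0.62 [ 39. 147.] 7545 [498.  37.  21.]
wrist bottle_center 0.56 [49. 13.] 1643 [525. 136.  21.]
wrist mixer 0.7 [198. 360.] 9409 [ 618. -146.   46.]
wrist mixer 0.64 [47. 15.] 1670 [538. 131.  46.]
wrist cradle_ring 0.34 [197. 360.] 9657 [ 631. -120.   85.]
wrist dropper 0.8 [306.  60.] 1386 [717. 102.  45.]
wrist beaker 0.71 [301. 443.] 372 [ 708. -249.   35.]
wrist tin 0.72 [301. 213.] 2360 [710. -19.  20.]
```

```bash
python3 - <<'E'
import cv2
s=cv2.imread("pics/side0.png")[160:420,200:500]; c=cv2.imread("pics/scene0.png")[160:420,200:500]
w=cv2.imread("pics/wrist0.png")
cv2.imwrite("pics/a.png",cv2.resize(s,None,fx=2.3,fy=2.3))
cv2.imwrite("pics/b.png",w)
E
```

```text
(no output)
```

View pics/a.png

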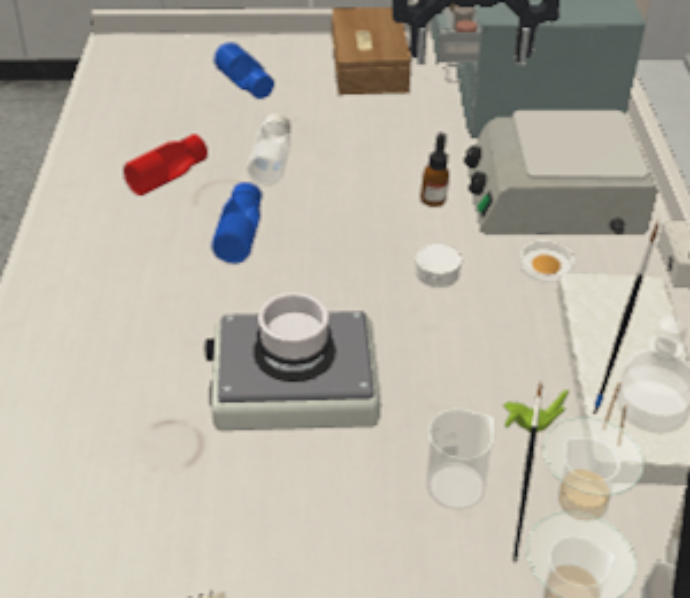

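View pics/b.png

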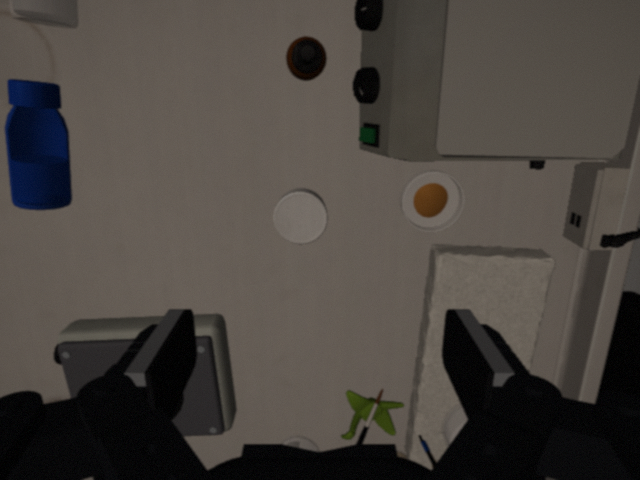

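The white bottle lies around (522,170), with its base towards −y. It's at side-view pixel (318,226). The blue and red ones are decoys. I'll move the wrist over it for a closer look.

```bash
python3 -m inch '[8.5,-3.4,2.3,0,0,0,0, 8.5,-3.4,2.3,0,0,0,0, 8.5,-3.4,2.3,0,0,0,0, 8.5,-3.4,2.3,0,0,0,0, 8.5,-3.4,2.3,0,0,0,0, 8.5,-3.0,2.3,0,0,0,0, 8.5,0,0,0,0,0,0, 8.5,0,0,0,0,0,0]' 60
python3 - <<'E'
from h import *
st=arm.state(); c=arm.camera("wrist"); save(c,"pics/c.png")
for r in arm.cut_out(c,"bottle_center"):
    ys,xs=np.nonzero(r["pixels"]); col=c["color"][r["pixels"]].mean(0).round()
    P=np.array([onz(c,p,21.5,st)[:2] for p in zip(xs[::5],ys[::5])])
    m=P.mean(0); w,V=np.linalg.eigh(np.cov((P-m).T)); a=V[:,1]*np.sign(V[1,1]); t=(P-m)@a; s=(P-m)@V[:,0]
    print(round(r["confidence"],2),r["point"],col,m.round(),"axis",a.round(3),"ext",t.min().round(),t.max().round(),s.min().round(),s.max().round(), "mid",(m+a*(t.min()+t.max())/2).round(1))
E
```

```text
time: 1.72
position: [523.8, 139.6, 239.9]
tool_rot: [0.706, 0.708, 0.0, -0.0]
wrist_force: [1.3, -0.4, 0.9]
grip_width: 85.3
finger_force: 0.0
0.93 [289.6, 304.4] [11. 25. 60.] [498.  36.] axis [0.129 0.992] ext -59.0 58.0 -22.0 21.0 mid [497.4  35.3]
```

View pics/c.png

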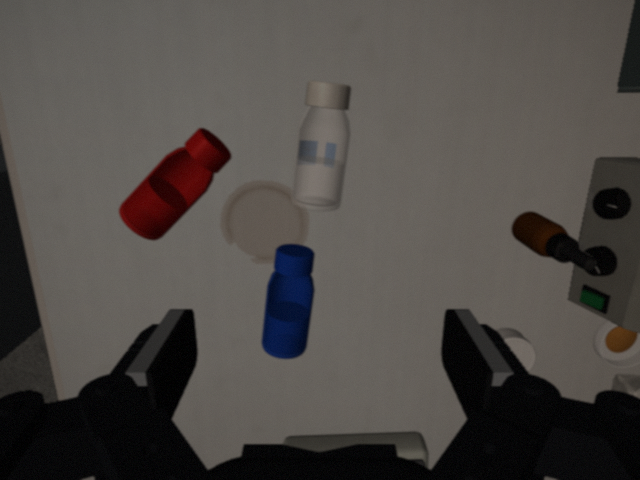

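The white bottle runs from its base at about (318,207) to the cap top at (328,83), tilted slightly towards +x. Next I'll compute its pose and get the cradle centre from the two fixed cameras.

```bash
python3 - <<'E'
from h import *
st=arm.state(); c=arm.camera("wrist")
for p,z in [((318,207),15),((318,207),21.5),((328,83),30),((328,83),21.5),((295,185),21.5),((343,188),21.5),((287,250),21.5),((285,356),21.5)]:
    print(p,z,onz(c,p,z,st).round(1))
for n in ["scene","side"]:
    c=arm.camera(n)
    for r in arm.cut_out(c,"bottle_center")[:4]:
        print(n,r["confidence"],r["point"],c["color"][r["pixels"]].mean(0).round(),onz(c,r["point"],25).round())
    r=arm.cut_out(c,"cradle_ring")[0]; ys,xs=np.nonzero(r["pixels"])
    print(n,"ring",r["point"],xs.min(),xs.max(),ys.min(),ys.max())
    save(c,f"pics/{n}1.png")
    m=c["color"]; u,v=map(int,r["point"])
    cv2.imwrite(f"pics/{n}r.png",cv2.resize(m[v-40:v+40,u-50:u+50,::-1],None,fx=4,fy=4))
a=cv2.imread("pics/scener.png");b=cv2.imread("pics/sider.png");cv2.imwrite("pics/d.png",np.hstack([a,b]));print(a.shape)
E
```

```text
(318, 207) 15 [527.3 123.   15. ]
(318, 207) 21.5 [527.3 124.7  21.5]
(328, 83) 30 [535.  224.3  30. ]
(328, 83) 21.5 [535.2 224.5  21.5]
(295, 185) 21.5 [508.  143.7  21.5]
(343, 188) 21.5 [548.3 141.1  21.5]
(287, 250) 21.5 [500.   85.7  21.5]
(285, 356) 21.5 [495.6 -22.2  21.5]
scene 0.93 [298.6, 264.1] [ 65.  87. 146.] [489.  29.  25.]
scene 0.77 [253.0, 245.5] [152.  60.  55.] [405. 145.  25.]
scene 0.74 [246.9, 190.2] [ 64.  85. 139.] [472. 350.  25.]
scene ring [364.6, 305.1] 351 377 290 318
side 0.84 [307.0, 188.2] [ 38.  73. 137.] [485. 361.  25.]
side 0.78 [302.7, 254.9] [ 43.  78. 143.] [494.  35.  25.]
side 0.59 [269.8, 235.0] [148.  39.  35.] [401. 118.  25.]
side 0.58 [317.2, 224.8] [193. 189. 179.] [525. 166.  25.]
side ring [325.9, 304.7] 311 343 287 321
(320, 400, 3)
```

View pics/d.png

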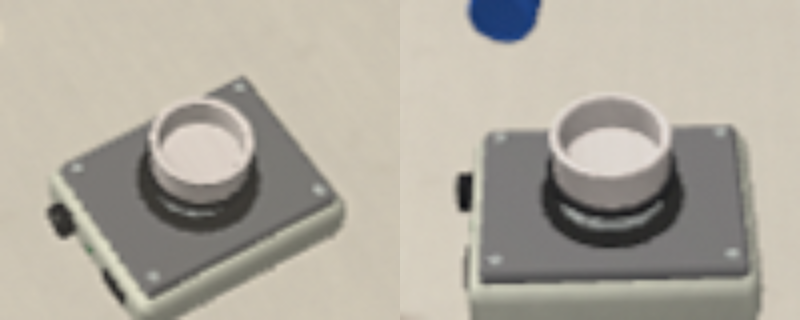

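The left half shows the rim centre at about scene pixel (364.2,300), and the right half at side pixel (327.5,298). I'll triangulate from those. The bottle measures 98–99 mm, as expected: centre (531,174), axis leaning about 4.5° from +y towards +x.

```bash
python3 - <<'E'
from h import *
L=[]
for n,p in [("scene",(364.25,300)),("side",(327.5,298))]:
    c=arm.camera(n); print(n,onz(c,p,91).round(1)); L.append(ray(c,p))
A=0;b=0
for o,d in L:
    d=d/np.linalg.norm(d);P=np.eye(3)-np.outer(d,d);A=A+P;b=b+P@o
print(np.linalg.solve(A,b).round(1))
E
python3 -m inch '[8.5,0,0,0,-7,0,0, 8.5,0,0,0,-7,0,0, 8.5,0,0,0,-7,0,0, 8.5,0,0,0,-7,0,-4.5, 8.5,0,0,0,0,0,0]'
python3 -c "from workcell import arm; print(arm.state()['qpos'].round(2))"
```

```text
scene [ 561.6 -185.1   91. ]
side [ 563.2 -187.1   91. ]
[ 563.1 -182.9   87. ]
time: 2.68
position: [524.8, 142.9, 237.4]
tool_rot: [0.709, 0.665, -0.171, 0.162]
wrist_force: [-0.3, 1.1, -0.8]
grip_width: 84.9
finger_force: 0.0
[-0.71  0.51  0.18  1.92  0.35  1.03 -0.84]
```

```bash
python3 -m inch '[8.5,0.3,1.6,-3.5,0,0,0, 8.5,0.3,1.2,-3.5,0,0,0, 8.5,0,0,-3.5,0,0,0, 8.5,0,0,-3.5,0,0,0, 8.5,0,0,-1,0,0,0, 8.5,0,0,0,0,0,0]'
python3 - <<'E'
from h import *
st=arm.state(); print(R.from_quat(st["tool_rot"]).as_matrix().round(3), st["position"]); c=arm.camera("wrist"); save(c,"pics/e.png")
for p in [(318,300),(330,100)]: print(onz(c,p,21.5,st))
E
```

```text
time: 3.18
position: [529.9, 164.7, 87.4]
tool_rot: [0.71, 0.664, -0.171, 0.16]
wrist_force: [-0.3, 0.3, -0.5]
grip_width: 85.0
finger_force: 0.0
[[ 0.06   0.998 -0.031]
 [ 0.888 -0.068 -0.455]
 [-0.456 -0.    -0.89 ]] [529.94010943 164.65344284  87.40771393]
[526.03192341  89.3874286   21.5       ]
[539.42290903 216.58044368  21.5       ]
```

View pics/e.png

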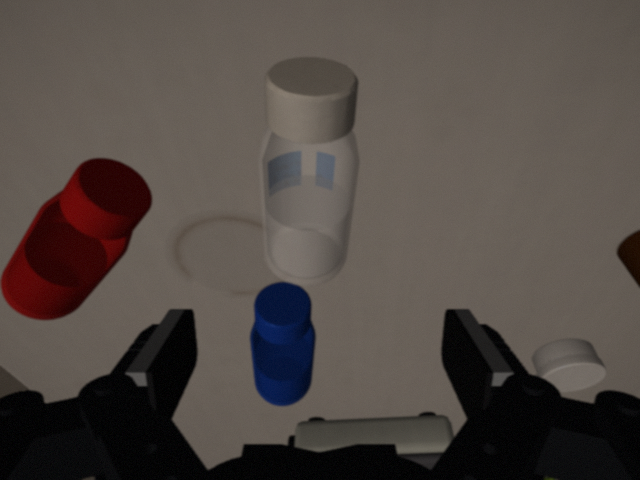

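The bottle is now seen from its cap end: cap sides at columns 266–357, lower body at 265–347. I'll check x at those points.

```bash
python3 - <<'E'
from h import *
st=arm.state(); c=arm.camera("wrist")
for p,z in [((311.5,115),26),((311,175),26),((307,240),26),((306,281),1),((312,58),21.5+17)]: print(p,onz(c,p,z,st).round(1))
E
```

```text
(311.5, 115) [533.2 212.6  26. ]
(311, 175) [530.6 183.9  26. ]
(307, 240) [525.4 143.9  26. ]
(306, 281) [518.7  80.2   1. ]
(312, 58) [535.6 239.7  38.5]
```

```bash
python3 -m inch '[8.5,0,0.3,-2.4,0,0,-1.5, 8.5,0,0.3,-2.4,0,0,0, 8.5,-0.05,0.05,-2.2,0,0,0, 8.5,0,0,0,0,0,0]'
python3 -m inch '[3,0,0,0,0,0,0, 3,0,0,0,0,0,0, 3,0,0,0,0,0,0, 3,0,0,0,0,0,0, 3,0,0,0,0,0,0, 3,0,0,0,0,0,0]' 50
```

```text
time: 3.62
position: [530.3, 172.8, 18.5]
tool_rot: [0.719, 0.655, -0.172, 0.158]
wrist_force: [-0.3, -0.1, 1.2]
grip_width: 84.8
finger_force: 0.0
time: 4.12
position: [531.3, 172.8, 21.2]
tool_rot: [0.72, 0.654, -0.171, 0.159]
wrist_force: [-1.5, 1.8, 9.1]
grip_width: 40.9
finger_force: 49.3
```

```bash
python3 -m inch '[3,0,0,2,0,0,0, 3,0,0,4,0,0,0, 3,0,0,4,0,0,0, 3,0,0,4,0,0,0, 3,0,0,4,0,0,0, 3,0,-2,2,6.9,-0.65,0, 3,0,-3,0,6.9,-0.65,0, 3,0,-3,0,6.9,-0.65,0, 3,0,-3,0,6.9,-0.65,0, 3,0,-3,0,6.9,-0.65,0, 3,0,-3,0,6.9,-0.65,0]'
python3 -m inch '[3,0,-3,0,6.9,-0.65,0, 3,0,-3,0,6.9,-0.65,0, 3,0,-3,0,6.9,-0.65,0, 3,0,-3,0,6.9,-0.65,0, 3,0,-2,0,6.9,-0.65,0, 3,0,0,0,6.9,-0.65,0, 3,0,0,0,6.9,-0.65,0, 3,0,0,0,0,0,0, 3,0,0,0,0,0,0]'
python3 -c "
from h import *
s=arm.state();print(s['qpos'].round(2),R.from_quat(s['tool_rot']).as_matrix().round(3))
c=arm.camera('side');save(c,'pics/f.png');c2=arm.camera('scene');save(c2,'pics/g.png')
f=lambda c,x,y:cv2.resize(c['color'][y:y+220,x:x+160,::-1],None,fx=2.5,fy=2.5)
cv2.imwrite('pics/h.png',np.hstack([f(c,250,130),f(c2,270,150)]))"
```

```text
time: 5.03
position: [529.4, 31.7, 219.1]
tool_rot: [0.738, 0.672, 0.048, -0.048]
wrist_force: [0.2, 0.8, -2.2]
grip_width: 40.4
finger_force: 51.8
time: 5.78
position: [528.0, -77.2, 213.9]
tool_rot: [0.672, 0.615, 0.297, -0.286]
wrist_force: [-0.3, 0.3, -1.6]
grip_width: 40.8
finger_force: 51.9
[ 0.78  0.67 -0.49  1.97 -0.65  0.95  0.75] [[ 0.068  0.997  0.047]
 [ 0.657 -0.08   0.749]
 [ 0.751 -0.02  -0.66 ]]
```

View pics/h.png

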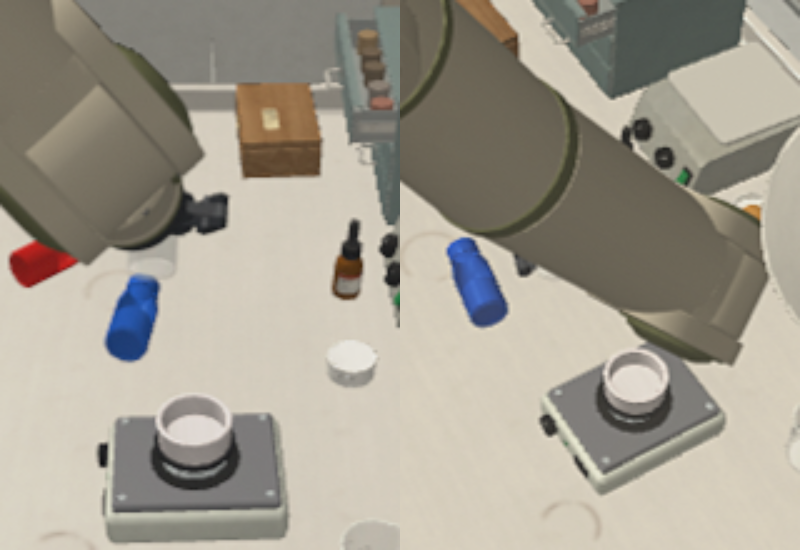

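```bash
cat > plan.py <<'E'
from h import *
G=R.from_quat([0.72,0.654,-0.171,0.159]).as_matrix(); pg=np.array([531.3,172.8,21.2])
ly=G[:,1]*np.array([1,1,0]); ly/=np.linalg.norm(ly); b=np.cross([0,0,1],ly); b*=np.sign(b[1])
print("axis at grip",b.round(3))
base=np.array([527,125,21.5]); rel=base-pg; rel-=ly*(rel@ly)   # squeezed to the centre plane
rb=G.T@rel; bt=G.T@b
def now(st):
    M=R.from_quat(st["tool_rot"]).as_matrix(); p=np.array(st["position"])
    return M,p,p+M@rb,M@bt
if __name__=="__main__":
    st=arm.state(); M,p,bs,a=now(st)
    v=np.cross(a,[0,0,1]); ang=np.arcsin(np.linalg.norm(v)); rv=v/np.linalg.norm(v)*ang
    M2=R.from_rotvec(rv).as_matrix()@M
    print("base",bs.round(1),"axis",a.round(3),"turn",np.degrees(rv).round(1))
    print("after turn, base at",(p+M2@rb).round(1),"to move xy",(np.array([562.5,-186])-(p+M2@rb)[:2]).round(1))
    c=arm.camera("wrist"); save(c,"pics/%s.png"%round(st["time"]*100))
    T=np.array(c["tool_from_camera"]); K=np.array(c["intrinsics"]); Ti=np.linalg.inv(T)
    for nm,s in [("base",0),("cap",98)]:
        q=Ti[:3,:3]@(rb+bt*s)+Ti[:3,3]; q=K@q; print(nm,(q[:2]/q[2]).round())
    print(round(st["time"]*100))
E
python3 plan.py
```

```text
axis at grip [ 0.095  0.996 -0.   ]
base [526.9 -86.3 169.5] axis [0.035 0.247 0.968] turn [14.3 -2.   0. ]
after turn, base at [528.6 -74.5 167.9] to move xy [  33.9 -111.5]
base [315. 389.]
cap [312. 226.]
588
```

```bash
python3 -m inch '[3,0.6,-2,0,4,-0.5,0, 3,0.6,-2,0,4,-0.5,0, 3,0.6,-2,0,4,-0.5,0, 3,0.6,-2,0,2.3,-0.5,0, 3,0.6,-2,0,0,0,0, 3,0.4,-1.1,0,0,0,0, 3,0,0,0,0,0,0, 3,0,0,0,0,0,0]'
python3 plan.py; python3 -c "
from workcell import arm;print(arm.state()['qpos'].round(2))"
```

```text
time: 6.6
position: [563.3, -184.6, 216.0]
tool_rot: [0.624, 0.581, 0.382, -0.356]
wrist_force: [-1.3, 0.6, -1.3]
grip_width: 40.5
finger_force: 51.9
axis at grip [ 0.095  0.996 -0.   ]
base [ 563.2 -184.9  168. ] axis [ 0. -0.  1.] turn [-0. -0.  0.]
after turn, base at [ 563.2 -184.9  168. ] to move xy [-0.7 -1.1]
base [315. 389.]
cap [312. 226.]
660
[ 0.92  0.86 -0.49  1.72 -0.63  1.26  0.82]
```

```bash
python3 -c "
from h import *
w=cv2.imread('pics/660.png'); c=arm.camera('side'); c2=arm.camera('scene')
f=lambda c,x,y:cv2.resize(c['color'][y:y+150,x:x+120,::-1],(360,450))
cv2.imwrite('pics/i.png',np.hstack([f(c,265,220),f(c2,310,210)])); cv2.imwrite('pics/j.png',w)"
```

```text
(no output)
```

View pics/i.png

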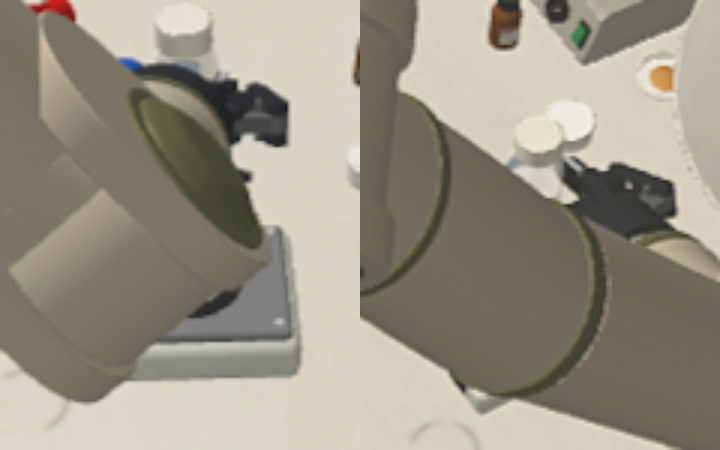

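View pics/j.png

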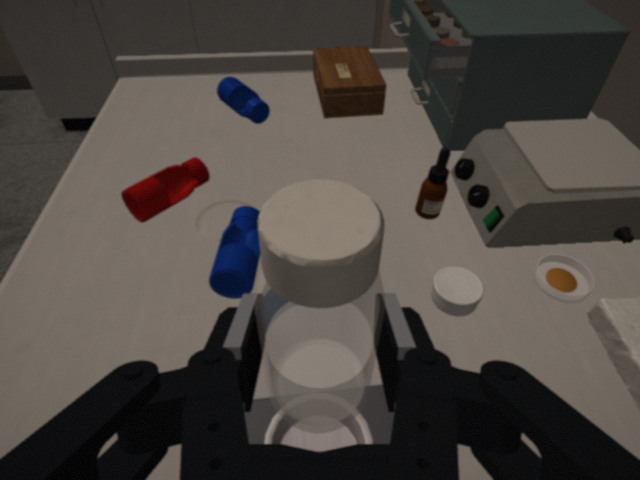

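The bottle is upright in the jaws, with the cap top centred near (321,218). The ring rim shows behind and below it at columns 265–372, its top edge near row 396. I'll compare those with projections.

```bash
cat > proj.py <<'E'
from plan import *
st=arm.state(); c=arm.camera("wrist"); M,p,bs,a=now(st)
T=np.array(c["tool_from_camera"]);K=np.array(c["intrinsics"]);Ti=np.linalg.inv(T)
def pj(P):
    q=Ti[:3,:3]@(M.T@(np.array(P).reshape(-1,3)-p).T)+Ti[:3,3:]; q=K@q; return (q[:2]/q[2]).T
t=np.linspace(0,6.283,100)
ci=lambda o,r:np.c_[o[0]+r*np.cos(t),o[1]+r*np.sin(t),o[2]+0*t]
im=c["color"][:,:,::-1].copy()
for o,r,col in [((562.5,-186,91),31.5,(0,255,0)),(bs,21.5,(0,0,255)),(bs+98*a,17.5,(255,0,255))]:
    P=pj(ci(o,r)); print(o,r,P.min(0).round(),P.max(0).round())
    cv2.polylines(im,[P.round().astype(int)],True,col,1)
im=np.clip(im.astype(float)*1.6,0,255).astype(np.uint8)
cv2.imwrite("pics/k%d.png"%round(st["time"]*100),cv2.resize(im[170:480,200:440],None,fx=1.9,fy=1.9)); print(round(st["time"]*100))
E
python3 proj.py; ls pics/k*
```

```text
axis at grip [ 0.095  0.996 -0.   ]
(562.5, -186, 91) 31.5 [259. 398.] [373. 521.]
[ 562.4701066  -184.4125364   167.97063507] 21.5 [265. 344.] [365. 441.]
[ 562.56279523 -184.61026777  265.97039175] 17.5 [247. 185.] [377. 276.]
675
pics/k675.png
```

```bash
cp pics/k6*.png pics/kk.png; ls pics
```

```text
588.png
660.png
a.png
b.png
c.png
d.png
e.png
f.png
g.png
h.png
i.png
j.png
k675.png
kk.png
scene0.png
scene1.png
scener.png
side0.png
side1.png
sider.png
wrist0.png
```

View pics/kk.png

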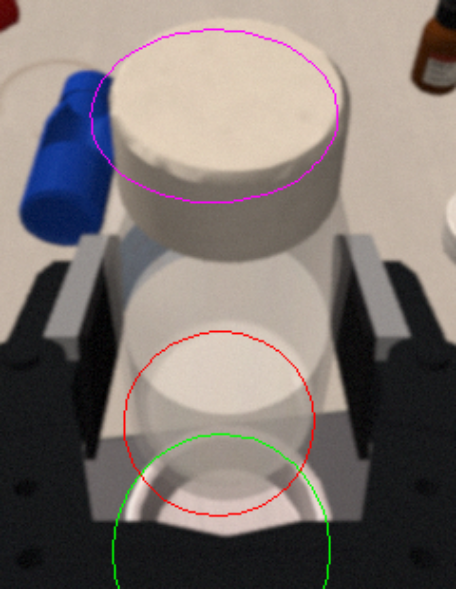

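```bash
python3 -m inch '[3,0,-0.35,-1.5,0,0,0, 3,0,0,-1.5,0,0,0, 3,0,0,-1.5,0,0,0, 3,0,0,-1.3,0,0,0, 3,0,0,0,0,0,0, 3,0,0,0,0,0,0]'
python3 proj.py; cp pics/k7*.png pics/last.png
```

```text
time: 7.3
position: [562.1, -189.6, 155.6]
tool_rot: [0.624, 0.579, 0.383, -0.358]
wrist_force: [-0.6, -0.3, -1.2]
grip_width: 40.7
finger_force: 51.9
axis at grip [ 0.095  0.996 -0.   ]
(562.5, -186, 91) 31.5 [248. 338.] [384. 472.]
[ 561.93146077 -189.61087792  107.55854487] 21.5 [265. 344.] [365. 441.]
[ 562.27019842 -190.14899411  205.55648203] 17.5 [247. 186.] [377. 276.]
730
```

View pics/last.png

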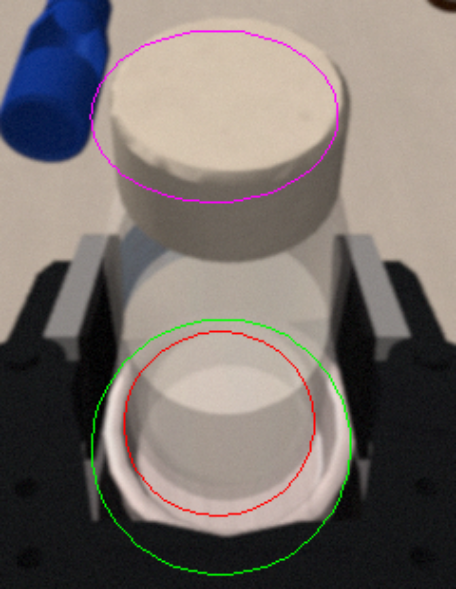

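The ring is centred around crop column 228, and its widest row is about 435. The bottle base is around column 225. The projection offset is nearly the same for both, so the earlier extra −y shift should mostly come back. I'll correct by +2.3 mm and descend gently.

```bash
python3 -m inch '[3,0.05,0.23,-0.3,0,0,0, 3,0,0,-0.5,0,0,0, 3,0,0,-0.5,0,0,0, 3,0,0,-0.5,0,0,0, 3,0,0,-0.4,0,0,0, 3,0,0,0,0,0,0]'; python3 -m inch '[3,0,0,-0.2,0,0,0, 3,0,0,-0.2,0,0,0, 3,0,0,0,0,0,0]'
```

```text
time: 7.85
position: [562.7, -187.6, 133.9]
tool_rot: [0.625, 0.579, 0.383, -0.357]
wrist_force: [0.3, -0.3, -1.2]
grip_width: 40.7
finger_force: 51.9
time: 8.1
position: [563.0, -187.5, 130.7]
tool_rot: [0.624, 0.579, 0.383, -0.357]
wrist_force: [0.1, 0.8, -0.9]
grip_width: 40.8
finger_force: 51.8
```

```bash
python3 -m inch '[3,0,0,-0.3,0,0,0, 3,0,0,-0.3,0,0,0, 3,0,0,-0.2,0,0,0, 3,0,0,0,0,0,0]'; python3 -m inch '[3,0,0,-0.2,0,0,0, 3,0,0,-0.2,0,0,0, 3,0,0,0,0,0,0]'
```

```text
time: 8.43
position: [563.1, -187.0, 122.7]
tool_rot: [0.624, 0.579, 0.384, -0.357]
wrist_force: [1.2, 3.0, -0.9]
grip_width: 40.6
finger_force: 51.7
time: 8.68
position: [563.1, -187.1, 118.9]
tool_rot: [0.624, 0.579, 0.384, -0.357]
wrist_force: [1.8, 4.7, 0.3]
grip_width: 40.7
finger_force: 51.6
```

The sideways force of +4.7 N in y shows the base touching the −y wall of the pocket, so I'll ease over in +y.

```bash
python3 -m inch '[3,0.05,0.15,0,0,0,0, 3,0,0,0,0,0,0, 3,0,0,0,0,0,0]'; python3 -m inch '[3,0,0,-0.2,0,0,0, 3,0,0,0,0,0,0, 3,0,0,0,0,0,0]'
```

```text
time: 8.93
position: [563.4, -186.7, 118.5]
tool_rot: [0.625, 0.579, 0.383, -0.357]
wrist_force: [-0.5, 1.2, -2.0]
grip_width: 40.6
finger_force: 51.8
time: 9.18
position: [563.5, -186.6, 116.7]
tool_rot: [0.625, 0.579, 0.383, -0.357]
wrist_force: [0.4, 0.6, -0.8]
grip_width: 40.9
finger_force: 51.9
```

```bash
python3 -m inch '[3,0,0.05,-0.2,0,0,0, 3,0,0,0,0,0,0, 3,0,0,0,0,0,0]'; python3 -m inch '[3,0,0,-0.2,0,0,0, 3,0,0,0,0,0,0, 3,0,0,0,0,0,0]';  python3 -m inch '[3,0,0,-0.2,0,0,0, 3,0,0,0,0,0,0, 3,0,0,0,0,0,0]'
```

```text
time: 9.43
position: [563.6, -186.0, 115.1]
tool_rot: [0.625, 0.579, 0.383, -0.357]
wrist_force: [-0.5, -4.3, 3.2]
grip_width: 40.7
finger_force: 52.4
time: 9.68
position: [563.7, -185.8, 113.0]
tool_rot: [0.625, 0.579, 0.383, -0.357]
wrist_force: [-0.6, -4.4, 4.1]
grip_width: 40.7
finger_force: 52.5
time: 9.93
position: [563.7, -185.7, 111.1]
tool_rot: [0.624, 0.579, 0.383, -0.357]
wrist_force: [-0.8, -5.0, 5.9]
grip_width: 40.9
finger_force: 52.5
```

The ring is moving under spring load. I'll ease back 0.5 mm in y and keep pressing in small steps.

```bash
python3 -m inch '[3,0,-0.05,-0.2,0,0,0, 3,0,0,-0.2,0,0,0, 3,0,0,0,0,0,0, 3,0,0,0,0,0,0]'; python3 -m inch '[3,0,0,-0.2,0,0,0, 3,0,0,0,0,0,0, 3,0,0,0,0,0,0]';  python3 -m inch '[3,0,0,-0.1,0,0,0, 3,0,0,0,0,0,0, 3,0,0,0,0,0,0]'
```

```text
time: 10.27
position: [563.7, -185.9, 107.4]
tool_rot: [0.624, 0.579, 0.384, -0.357]
wrist_force: [-1.2, -3.8, 6.9]
grip_width: 40.7
finger_force: 52.6
time: 10.52
position: [563.7, -185.9, 105.5]
tool_rot: [0.624, 0.579, 0.384, -0.357]
wrist_force: [-1.0, -3.5, 7.7]
grip_width: 40.9
finger_force: 52.6
time: 10.77
position: [563.7, -185.9, 104.7]
tool_rot: [0.624, 0.579, 0.384, -0.357]
wrist_force: [-1.8, -4.3, 7.9]
grip_width: 40.7
finger_force: 52.7
```

```bash
python3 -m inch '[3,0,0,-0.15,0,0,0, 3,0,0,0,0,0,0, 3,0,0,0,0,0,0]'; python3 -m inch '[3,0,0,-0.15,0,0,0, 3,0,0,0,0,0,0, 3,0,0,0,0,0,0]';  python3 -m inch '[3,0,0,-0.1,0,0,0, 3,0,0,0,0,0,0, 3,0,0,0,0,0,0]'
```

```text
time: 11.02
position: [563.7, -185.9, 103.3]
tool_rot: [0.624, 0.579, 0.384, -0.357]
wrist_force: [-0.6, -5.2, 8.4]
grip_width: 40.6
finger_force: 52.7
time: 11.27
position: [563.7, -185.9, 102.4]
tool_rot: [0.624, 0.579, 0.384, -0.357]
wrist_force: [-1.3, -5.8, 12.3]
grip_width: 40.8
finger_force: 53.1
time: 11.52
position: [563.7, -185.9, 102.3]
tool_rot: [0.623, 0.579, 0.385, -0.358]
wrist_force: [-4.1, -8.0, 17.6]
grip_width: 40.6
finger_force: 53.5
```

The force jumped while z stayed at 102.3, after 14 mm of travel from contact. That means the ring is at its stop. I'll check that it holds steady, then hand in.

```bash
python3 -m inch '[3,0,0,0,0,0,0, 3,0,0,0,0,0,0, 3,0,0,0,0,0,0, 3,0,0,0,0,0,0, 3,0,0,0,0,0,0, 3,0,0,0,0,0,0, 3,0,0,0,0,0,0, 3,0,0,0,0,0,0]' && python3 -c "
from plan import *
st=arm.state();print(now(st)[2:],st['wrist_force'])
if st['wrist_force'][2]>12: print(arm.hand_in())"
```

```text
time: 12.18
position: [563.7, -185.9, 102.3]
tool_rot: [0.623, 0.579, 0.385, -0.358]
wrist_force: [-2.7, -7.1, 17.3]
grip_width: 40.7
finger_force: 53.5
axis at grip [ 0.095  0.996 -0.   ]
(array([ 563.70766907, -185.88416359,   54.35416815]), array([ 8.23980863e-05, -6.18217581e-03,  9.99980887e-01])) [-2.68118581 -7.1331727  17.31061488]
the job is handed in; nothing more can be done
None
```

I set the bottle upright, seated it base first in the cradle and handed the job in at about 12 s, with the gripper still pressing it at about 17 N. Force and travel readings (about 14 mm) put the ring at its stop. I took no picture after pressing, and the hand-in returned no verdict.

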